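# Switch off the core meter and pop its battery hatch

### The job

The meter's battery pack is due for a change: switch the meter off by pressing down the raised, near end of its rocker switch, and only then press down the near edge of the large battery hatch, once and all the way in with a fingertip, so that its push-push latch lets go. Take your hand off so the hatch can pop up, do not push it back, and finish when you have seen it stand wide open by itself for a good second. Leave the small fuse door shut, and do not lift, carry or shove anything that stands on the bench or on the meter.

Things in the scene. Friction and masses are not known exactly. Their poses are not given: they have to be found in the camera images.
- meter: Grey bench magnetic-susceptibility meter, fixed: 200 (x) x 300 (y) x 85 mm box. Origin at the centre of its underside; -x is its front, nearer the robot, with a carrying handle 23 mm out at 50 to 65 mm height. On its flat deck (own frame, mm): large battery hatch x -40..38, y 36..124; small fuse door x -58..-12, y -35..5; rocker switch at x -45, y -97; 2.5 mm high display x 22..82, y -140..-45.
- battery_hatch_pad (a point): Middle of the ribbed finger pad on top of the battery hatch, where to press: on its centre line, 13 mm in from the free (near, -x) edge, 65 mm from the hinge along its far edge. Shut, it is 91 mm above the bench, 6 mm above the deck. The hatch is a grey plate 78 (x) x 88 (y) x 7 mm. The point moves with the hatch: z is the hatch's outward normal, x points to the hinge.
- battery_hatch (a joint): Hatch angle, rad: 0 latched shut, negative pressed in, positive open. Pressing takes 2 to 4 N at the pad; the push-push latch lets go only after being pressed beyond -0.06 (4 mm at the pad; stop at -0.082, 5.3 mm). The sprung, damped hatch then follows the finger, swings up and away from the robot in 1 to 2 s to its stop at 1.3 (165 mm high), and stays. Pushed shut from there, it latches again.
- rocker_near_end (a point): Middle of the near (-x) half of the black rocker switch's top, 11 mm from its pivot line; the place to press, or up to 5 mm nearer its outer edge. With the meter on this half is raised: the point is 93 mm, the outer edge 95 mm above the bench. The rocker is 36 (x) x 24 (y) mm and rocks about the meter's y axis, in a steel bezel 46 x 34 mm whose top is at 87 mm.
- power_rocker (a joint): Rocker angle, rad: 0 = on (near end up, as it starts), 0.4 = off (near end down, far end up). It snaps over at 0.2 and stays at either end. It takes 2 to 3 N at the near end, whose outer edge goes down 6 mm.
- fuse_door (a joint): Angle of the small fuse door (46 x 40 mm plate, same kind of push-push latch), rad: 0 shut, negative pressed in, positive open. It stays shut.
- dividers: Steel dividers lying flat, 195 mm long along their x, 56 mm wide, 11 mm high. Origin at the underside near the middle. Bystander, on the bench to the right of the meter.
- end_cap: Black plastic core end cap, open cup 57 mm across, 26 mm high, standing on the meter's deck. Origin at the centre of its underside. Bystander.
- tin: Round aluminium tin with lid, 75 mm across, 33 mm high. Origin at the centre of its underside. Bystander, on the bench in front of the meter.
- sample_cup: Chipped white enamel mug-shaped sample cup, 80 mm across, 80 mm high, handle at its +y reaching 70 mm from its axis. Origin at the centre of its underside. Bystander, on the bench to the left of the meter.
- core_piece: Grey limestone core piece standing upright, 48 mm across, 64 mm high. Origin at the centre of its underside. Bystander.
- marker_block: Wooden core marker block, 100 x 45 x 20 mm, lying flat. Origin at the centre of its underside. Bystander.

How it is judged:
On the way, in this order (a step that is already met when the one before it is completed fails the run):
1. the meter is switched off: the rocker's near end is down (value of joint power_rocker above 0.35 rad), for 0.1 s.
2. the battery hatch is pressed in past its latch point with the fingers (value of joint battery_hatch below -0.045 rad and contact force between the fingers and battery_hatch above 0.5 N), for 0.02 s.
3. the hatch has popped and stands wide open by itself, nothing touching it (value of joint battery_hatch above 1.1 rad and velocity of joint battery_hatch below 0.1 rad/s and contact force between anything else and battery_hatch below 0.1 N), for 0.8 s.
At the end, for the whole second after the job is handed in: The rocker is off (beyond 0.35 of 0.4 rad), the battery hatch stands open beyond 1.1 rad at rest with nothing touching it and has done so for at least 0.8 s, the fuse door is shut (below 0.05 rad), and no bystander is more than 25 mm from where it began (value of joint power_rocker above 0.35 rad and value of joint battery_hatch above 1.1 rad and velocity of joint battery_hatch between -0.05 and 0.05 rad/s and value of joint fuse_door below 0.05 rad and distance of each of dividers, end_cap, tin, sample_cup, core_piece, marker_block from where it was at the start of the episode below 0.025 m).
It fails at once if the battery hatch came open while the meter was still switched on (value of joint battery_hatch above 0.12 rad and value of joint power_rocker below 0.2 rad).
It fails at once if the popped hatch was pushed back towards shut (pressed more than once) (value of joint battery_hatch between 0.15 and 1.1 rad and velocity of joint battery_hatch below -0.25 rad/s).
It fails at once if the fuse door was opened (value of joint fuse_door above 0.1 rad).
It fails at once if something on the bench or on the meter was lifted, carried or shoved (distance of any of dividers, end_cap, tin, sample_cup, core_piece, marker_block from where it was at the start of the episode above 0.025 m).
It also fails if it takes over 42 s, if anything falls off the work surface, if the arm or the gripper's body presses on something with over 40 N, if the wrist force passes 120 N, or if a joint passes its speed limit or range.

### The arm

A 6-joint arm with a two-finger parallel gripper is mounted at the origin on the work surface. World frame = base frame: x ahead of the robot, y to its left, z up, the work surface at z = 0. Lengths are in m, angles in rad, forces in N, time in s.
With the tool pointing down it reaches from about 0.25 to 0.8 m from the base axis. Payload 3.9 kg.
Tool frame: the origin (TCP) lies at the very end of the fingers, on their centre line; the grasp point (between the pads) lies 19 mm behind it; z points along the fingers, y is the direction in which the jaws open and shut (so a half turn about z gives the same grasp; the last joint's range is limited). The gripper opens to 85 mm and grips with 20 to 120 N. Pads are 22 mm wide; open, the fingers measure 114 mm over their backs; the gripper's body (76 mm by 85 mm) begins 54 mm behind the grasp point. The pads swing forward as they close: fully open they stand 13 mm farther back than shut.
Start: joints at [-1.112, 0.26, -0.138, 1.173, 0, 1.571], TCP at [0.233, -0.471, 0.231] pointing down, gripper open.
Joint ranges: [-2.78, 2.78], [-0.83, 1.72], [-1.28, 1.37], [-1.9, 2.12], [-1.57, 1.48], [-3.14, 3.14]. Speed limits (rad/s): [2.57, 2.57, 3.14, 3.14, 3.14, 3.14].

### API

Orientations are given as [roll, pitch, yaw] about the fixed x, y, z axes, in that order (R = Rz(yaw) Ry(pitch) Rx(roll)).
In Python, from bench import ctrl gives the robot as it stands.
- The arm moves only by the shell command python3 -m inch 'ROWS' [OPENING]. ROWS is JSON, a list of rows, each an object with "linear": the shift along the tool's x, y, z in mm, a list of three; "roll": the turn about the tool's z in rad. A call has 1 to 5 rows; each row shifts and turns the commanded pose from where the row before left it, along the tool's axes as they then stand; what a row does not reach is not made up. A row lasts 1/12 s, in which the tool goes at most 41.7 mm and 7.16 degrees, less where a joint would pass 70% of its speed; a pose out of reach is approached as far as the arm can. A call is refused whole if a number of a shift passes 41.7 or a number of a turn 0.125, either way. A call with a gripper value outside its range is refused whole. OPENING is the closure, from 0 (fully open) to 1 (shut), set as the call begins (- or left out, the last holds). The fingers move at their own pace and stop on an object; the grip force is fixed at half the most. Time passes only in rows, so rows that do not move let the fingers close. It gives the time, the measured TCP pose, the force and the opening at its end, in the units of the state.
- ctrl.get_obs(): the state, without advancing time (a new reading comes with each control period).
- ctrl.camera(name): name is "scene" or "top" or "wrist"; returns a dict with "img" (400x640x3 uint8, red, green, blue), "depth" (400x640 float32, m along the optical axis (not along the pixel's ray), 0 where there is no reading), "fx", "fy", "cx", "cy" (pixels), "world_from_camera" (4x4, takes a point from camera to world coordinates); the wrist camera has in their place "T_tool_cam" (4x4, takes a point from camera to tool coordinates, whose origin is the TCP and whose axes are the flange's). Camera axes: x right, y down, z forward; pixel columns grow to the right and rows downward; lengths in m; the calibration is good to about 2 mm. A picture is of the moment at which its call begins: read the wrist's pose just before it.
- ctrl.hand_in(): hands the job in, once; it reports no verdict.
The state is a dict: "t": time; "joints": joint angles; "joint_vel": joint speeds; "tau": joint torques, N m; "eef_pos": TCP position; "orientation": TCP orientation; "wrist_force": force on the tool from outside, world axes, zero at the start; "ft_torque": the same for the moment, N m; "grip_width": finger opening in m.
Only numpy, scipy, OpenCV 4.12 (cv2) and the standard library are available. Lean on these libraries where they do the work, as an engineer would, in place of code of your own. Each camera call takes 0.05 s, during which the arm holds its last target. There are 200 camera calls.

## Working session

There is one attempt and no reset: what is moved stays moved. The work goes in short steps, Python scripts to look and compute and a shell command to move; the robot and the scene stay as the last step left them, time stands still between calls to the robot, and variables do not carry over. Pictures are saved under pics/ and viewed, about 8 in all and at most 12, crops included, and the job is handed in when it is done.

```bash
mkdir -p pics; cat > h.py <<'E'
import numpy as np,cv2
from bench import ctrl
def shot(n):
    o=ctrl.get_obs(); c=ctrl.camera(n)
    if n=='wrist':
        from scipy.spatial.transform import Rotation as R
        T=np.eye(4);T[:3,:3]=R.from_euler('xyz',o['orientation']).as_matrix();T[:3,3]=o['eef_pos']
        c['world_from_camera']=T@c['T_tool_cam']
    return c
def cloud(c):
    v,u=np.mgrid[:400,:640];d=c['depth']
    P=np.stack([(u-c['cx'])/c['fx']*d,(v-c['cy'])/c['fy']*d,d],-1)
    W=c['world_from_camera'];return P@W[:3,:3].T+W[:3,3]
E
python3 - <<'E'
from h import *
for n in ('top','scene'):
    c=shot(n);cv2.imwrite(f'pics/{n}1.png',c['img'][:,:,::-1]);np.savez(f'{n}1.npz',P=cloud(c))
    P=cloud(c);m=(abs(P[...,2]-.085)<.003)&(c['depth']>0)
    print(n,m.sum(),P[m].min(0),P[m].max(0))
    mm=m.astype(np.uint8);pts=P[m][:,:2].astype(np.float32);print(cv2.minAreaRect(pts))
o=ctrl.get_obs();print(o)
E
```

```text
top 7000 [ 0.46346635 -0.57461412  0.08200266] [0.72512587 0.71824701 0.08799844]
((0.5959621667861938, 0.07180154323577881), (1.293431043624878, 0.2573140561580658), 89.62239074707031)
scene 6634 [ 0.01740682 -0.60176383  0.08200136] [0.72712627 0.7217402  0.08799984]
((0.37087005376815796, 0.08244645595550537), (1.3200544118881226, 0.7018283009529114), 85.66944885253906)
{'t': 0.1, 'joints': array([-1.11196230e+00,  2.60667523e-01, -1.39206137e-01,  1.17267957e+00,
       -4.09306783e-05,  1.57077060e+00]), 'joint_vel': array([-0.00094167, -0.00104553,  0.00423623, -0.00033935,  0.00063825,
       -0.00063577]), 'tau': array([ 1.70228541e-04, -4.06508195e+01,  2.54527187e+01,  1.00801256e-02,
        9.92754781e-05, -1.04240848e-05]), 'eef_pos': array([ 0.2322536 , -0.47018105,  0.23053515]), 'orientation': array([-3.13983575e+00,  4.08854082e-05,  4.58859829e-01]), 'wrist_force': array([-0.57760339,  0.40324564, -0.69345466]), 'ft_torque': array([ 0.0033562 ,  0.00899989, -0.03868021]), 'grip_width': 0.08548165316357055}
```

View pics/top1.png

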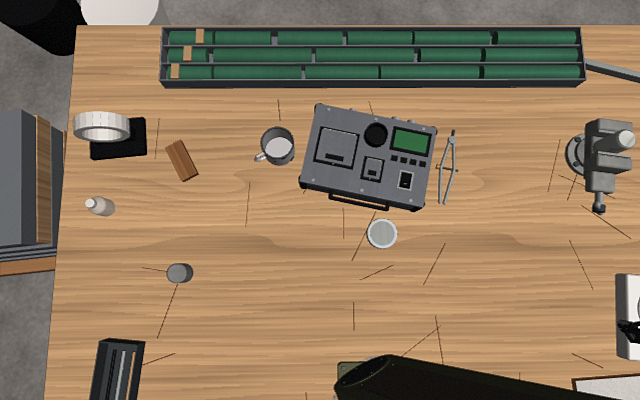

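View pics/scene1.png

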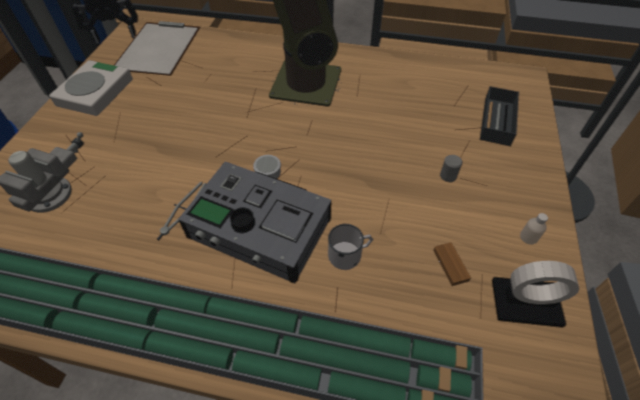

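The top view shows the hatch at about (336,147) with its pad at (332,158). The rocker is at (405,180), the fuse door at (372,168), the end cap at (375,134) and the tin at (382,233). Next I'll fit the meter's pose from the deck.

```bash
python3 - <<'E'
from h import *
P=np.load('top1.npz')['P'];im=cv2.imread('pics/top1.png')
m=(abs(P[...,2]-.0865)<.006)
m[:95]=0;m[215:]=0;m[:,:298]=0;m[:,442:]=0
m=m.astype(np.uint8)
n,l,s,ce=cv2.connectedComponentsWithStats(m);k=1+s[1:,4].argmax();M=l==k
r=cv2.minAreaRect(P[M][:,:2].astype(np.float32));print(s[k],r,np.median(P[M][:,2]));print(cv2.boxPoints(r))
for u,v in [(332,158),(405,180),(404,174),(406,186),(372,168),(375,134),(410,140)]:print(u,v,P[v,u].round(4))
cv2.imwrite('pics/top_crop.png',cv2.resize(im[95:225,290:450],None,fx=4.6,fy=4.6,interpolation=cv2.INTER_CUBIC))
E
```

```text
[ 298  103  139  105 9144] ((0.5966457724571228, 0.026226669549942017), (0.3054230511188507, 0.20381072163581848), 77.4702377319336) 0.08488249574939499
[[ 0.46403718 -0.10073976]
 [ 0.6629938  -0.14495583]
 [ 0.72925436  0.1531931 ]
 [ 0.53029776  0.19740917]]
332 158 [0.5844 0.1137 0.0918]
405 180 [ 0.5306 -0.059   0.0889]
404 174 [ 0.5456 -0.0576  0.087 ]
406 186 [ 0.5147 -0.0592  0.0961]
372 168 [0.5602 0.0186 0.0888]
375 134 [0.6446 0.0088 0.0878]
410 140 [ 0.6289 -0.0751  0.0887]
```

View pics/top_crop.png

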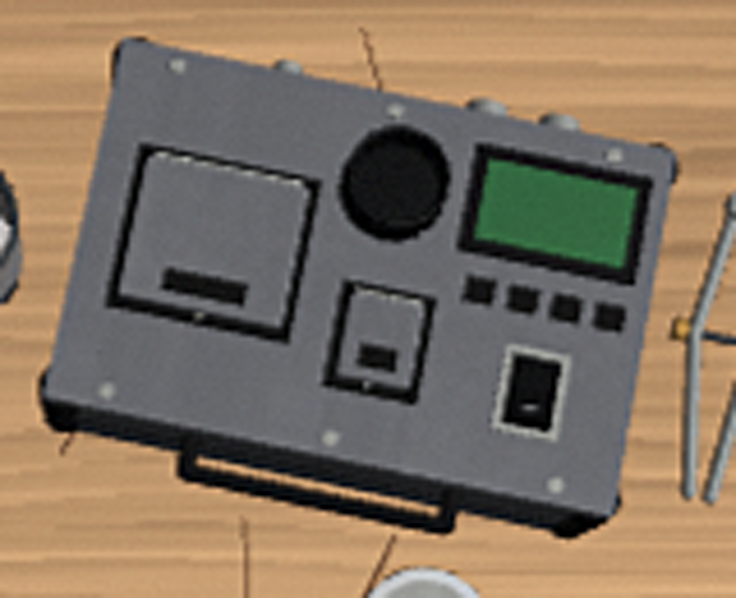

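The deck fit gives the meter's centre at (0.597, 0.026) and its yaw at -0.219. The computed rocker centre (0.532, -0.059) agrees with the measured one (0.531, -0.059). For the pad I get (0.588, 0.110) computed, and the pixel reading fits that too. First move: close the gripper and turn to the meter's yaw, so that tool x is meter x and tool y is minus meter y.

```bash
python3 -m inch '[{"linear":[0,0,0],"roll":0.113},{"linear":[0,0,0],"roll":0.113},{"linear":[0,0,0],"roll":0.113},{"linear":[0,0,0],"roll":0.113},{"linear":[0,0,0],"roll":0.113}]' 1
python3 -m inch '[{"linear":[0,0,0],"roll":0.113},{"linear":[15,-30,0],"roll":0},{"linear":[15,-30,0],"roll":0},{"linear":[15,-30,0],"roll":0},{"linear":[15,-30,0],"roll":0}]'
python3 -m inch '[{"linear":[15,-30,0],"roll":0},{"linear":[15,-30,0],"roll":0},{"linear":[15,-30,0],"roll":0},{"linear":[15,-30,0],"roll":0},{"linear":[15,-30,0],"roll":0}]'
python3 -m inch '[{"linear":[10,-30,0],"roll":0},{"linear":[10,-30,0],"roll":0},{"linear":[10,-30,0],"roll":0},{"linear":[10,-30,0],"roll":0},{"linear":[0,0,0],"roll":0}]'
cat >> h.py <<'E'
def me(C=(.5966,.0262),y=-.2187):
    o=ctrl.get_obs();c,s=np.cos(y),np.sin(y);d=o['eef_pos'][:2]-C
    print('t',o['t'],'meter-frame mm',(1e3*np.array([c*d[0]+s*d[1],-s*d[0]+c*d[1],o['eef_pos'][2]])).round(1),'rpy',o['orientation'].round(4),'F',o['wrist_force'].round(2),'w',o['grip_width'])
E
python3 - <<'E'
from h import *
me();c=shot('wrist');cv2.imwrite('pics/w1.png',c['img'][:,:,::-1]);np.savez('w1.npz',P=cloud(c))
E
```

```text
t: 0.52
eef_pos: [0.2323, -0.4703, 0.2308]
orientation: [-3.141, 0.001, -0.112]
wrist_force: [-0.6, 0.9, -0.1]
grip_width: 0.0256
t: 0.93
eef_pos: [0.3174, -0.3653, 0.2308]
orientation: [-3.141, 0.001, -0.22]
wrist_force: [-0.2, 0.7, 0.0]
grip_width: 0.0001
t: 1.35
eef_pos: [0.4235, -0.2349, 0.231]
orientation: [-3.141, 0.001, -0.219]
wrist_force: [-0.2, 0.5, -0.6]
grip_width: -0.0003
t: 1.77
eef_pos: [0.4905, -0.1239, 0.2308]
orientation: [-3.139, -0.001, -0.213]
wrist_force: [0.6, -0.1, -0.3]
grip_width: 0.0001
t 1.7667 meter-frame mm [ -71.  -169.6  230.8] rpy [-3.139e+00 -5.000e-04 -2.135e-01] F [ 0.63 -0.09 -0.31] w 8.541880908786801e-05
```

View pics/w1.png

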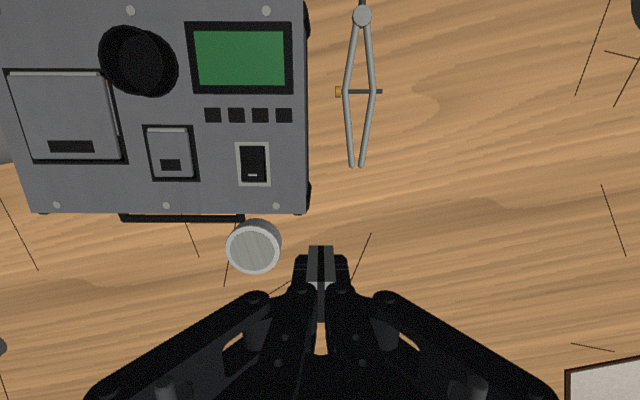

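The wrist view shows the rocker at about (253,163) in its bezel (237..271 × 142..186), and the hatch pad at (71,146). I'll use both to check the meter pose.

```bash
python3 - <<'E'
from h import *
P=np.load('w1.npz')['P'];y=-.2187;c,s=np.cos(y),np.sin(y)
for u,v in [(253,164),(253,174),(253,152),(240,164),(268,164),(71,146),(171,165),(6,69),(128,161)]:
    p=P[v,u];d=p[:2]-(.5966,.0262);print(u,v,(1e3*np.array([c*d[0]+s*d[1],-s*d[0]+c*d[1],p[2]])).round(1))
me()
E
```

```text
253 164 [  11.6 -169.8  374.3]
253 174 [ -55.6 -100.5   93.2]
253 152 [ -34.1 -101.1   88.7]
240 164 [-46.4 -86.8  88.3]
268 164 [ -46.3 -115.3   88. ]
71 146 [-28.2  75.5  94.5]
171 165 [-46.6 -19.3  94.1]
6 69 [ 41.1 122.2  87.4]
128 161 [-44.1  27.8  87.2]
t 1.8167 meter-frame mm [ -72.  -171.8  230.7] rpy [-3.1413e+00  7.0000e-04 -2.1460e-01] F [-0.47 -0.3  -0.34] w 0.00019923541399821911
```

The two measurements differ by about 3 mm in y, partly because the arm was still settling for this picture. I'll aim between them, at rocker x -60, y -98.5. That means tool +12, -73, then down.

```bash
python3 -m inch '[{"linear":[6,-37,0],"roll":0.0},{"linear":[6,-36,0],"roll":0},{"linear":[0,0,30],"roll":0},{"linear":[0,0,30],"roll":0},{"linear":[0,0,30],"roll":0}]'
python3 -m inch '[{"linear":[0,0,20],"roll":0},{"linear":[0,0,10],"roll":0},{"linear":[0,0,0],"roll":0},{"linear":[0,0,0],"roll":0}]'
python3 - <<'E'
from h import *
me();c=shot('wrist');cv2.imwrite('pics/w2.png',c['img'][:,:,::-1]);
E
```

```text
t: 2.23
eef_pos: [0.5103, -0.0856, 0.1409]
orientation: [-3.118, -0.001, -0.179]
wrist_force: [-0.2, 0.5, -0.8]
grip_width: -0.0001
t: 2.57
eef_pos: [0.5101, -0.0848, 0.1118]
orientation: [-3.118, 0.001, -0.179]
wrist_force: [0.6, -0.1, 1.5]
grip_width: 0.0001
t 2.5667 meter-frame mm [ -60.3 -127.1  111.8] rpy [-3.1178e+00  9.0000e-04 -1.7910e-01] F [ 0.58 -0.1   1.45] w 0.00010846018854268178
```

View pics/w2.png

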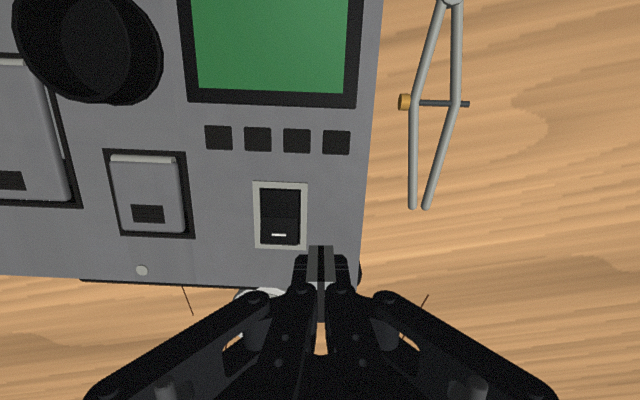

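The move fell 28 mm short in y and the tool tilted slightly, so I'll check the joints.

```bash
python3 - <<'E'
from h import *
o=ctrl.get_obs();print(o['joints'].round(3),o['joint_vel'].round(3),o['tau'].round(1));me()
E
python3 -m inch '[{"linear":[0,-10,0],"roll":0},{"linear":[0,-10,0],"roll":0},{"linear":[0,0,0],"roll":0}]'
python3 - <<'E'
from h import *
o=ctrl.get_obs();print(o['joints'].round(3));me()
E
```

```text
[-0.179  0.328 -0.369  0.872  0.024  3.141] [ 0.005 -0.013  0.02  -0.004  0.001 -0.   ] [ -0.  -40.4  21.6   0.1   0.1  -0. ]
t 2.6167 meter-frame mm [ -59.4 -126.9  112.7] rpy [-3.1177e+00 -1.2000e-03 -1.7900e-01] F [0.09 0.51 0.09] w 0.0003962130610232907
t: 2.87
eef_pos: [0.5134, -0.0736, 0.1135]
orientation: [-3.108, -0.002, -0.163]
wrist_force: [-0.9, 0.1, 0.2]
grip_width: 0.0001
[-0.163  0.327 -0.368  0.873  0.033  3.141]
t 2.8667 meter-frame mm [ -59.6 -115.5  113.5] rpy [-3.1085e+00 -2.3000e-03 -1.6270e-01] F [-0.9   0.08  0.19] w 7.925314638602466e-05
```

Joint 6 is at its limit: yaw = j1 − j6 + π. Turning the tool a quarter turn the other way, to yaw 1.352, brings j6 back to mid-range. Then tool x is meter +y and tool y is meter +x. The leftover tilt of about 0.03 rad does no harm.

```bash
python3 -m inch '[{"linear":[0,0,-30],"roll":-0.12},{"linear":[0,0,0],"roll":-0.125},{"linear":[0,0,0],"roll":-0.125},{"linear":[0,0,0],"roll":-0.125},{"linear":[0,0,0],"roll":-0.125}]'
python3 -m inch '[{"linear":[0,0,0],"roll":-0.125},{"linear":[0,0,0],"roll":-0.125},{"linear":[0,0,0],"roll":-0.125},{"linear":[0,0,0],"roll":-0.125},{"linear":[0,0,0],"roll":-0.125}]'
python3 -m inch '[{"linear":[0,0,0],"roll":-0.125},{"linear":[0,0,0],"roll":-0.125},{"linear":[0,0,0],"roll":-0.02},{"linear":[0,0,0],"roll":0}]'
python3 - <<'E'
from h import *
o=ctrl.get_obs();print(o['joints'].round(3));me()
E
```

```text
t: 3.28
eef_pos: [0.5127, -0.075, 0.1431]
orientation: [-3.116, -0.02, 0.463]
wrist_force: [0.5, -0.2, -0.0]
grip_width: -0.0001
t: 3.7
eef_pos: [0.5125, -0.075, 0.1428]
orientation: [-3.132, -0.031, 1.088]
wrist_force: [0.0, 0.2, 0.1]
grip_width: 0.0001
t: 4.03
eef_pos: [0.5124, -0.075, 0.1427]
orientation: [-3.14, -0.032, 1.349]
wrist_force: [0.0, 0.3, -0.2]
grip_width: -0.0
[-0.165  0.302 -0.321  0.947  0.032  1.627]
t 4.0333 meter-frame mm [ -60.2 -117.1  142.7] rpy [-3.1404 -0.0324  1.3495] F [ 0.    0.26 -0.24] w -4.5792370065221866e-05
```

```bash
python3 -m inch '[{"linear":[17,-1,0],"roll":0},{"linear":[0,0,30],"roll":0},{"linear":[0,0,12],"roll":0},{"linear":[0,0,0],"roll":0},{"linear":[0,0,0],"roll":0}]'
python3 - <<'E'
from h import *
me();c=shot('wrist');cv2.imwrite('pics/w3.png',c['img'][:,:,::-1]);
E
```

```text
t: 4.45
eef_pos: [0.5144, -0.0569, 0.1005]
orientation: [-3.138, -0.032, 1.35]
wrist_force: [0.3, -0.0, -0.0]
grip_width: -0.0001
t 4.45 meter-frame mm [-62.2 -98.9 100.5] rpy [-3.138  -0.0321  1.3496] F [ 0.25 -0.   -0.03] w -0.00010708155266397046
```

View pics/w3.png

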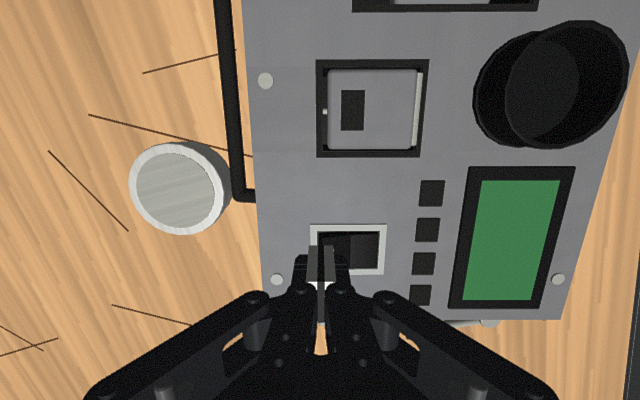

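The tip hangs over the rocker's near outer edge at (321,250), so I'll shift it 3 mm inward and press in small steps.

```bash
python3 -m inch '[{"linear":[0,3,0],"roll":0},{"linear":[0,0,4],"roll":0},{"linear":[0,0,2],"roll":0},{"linear":[0,0,0],"roll":0}]'
python3 -m inch '[{"linear":[0,0,2],"roll":0},{"linear":[0,0,1],"roll":0},{"linear":[0,0,0],"roll":0}]'
python3 -m inch '[{"linear":[0,0,1],"roll":0},{"linear":[0,0,1],"roll":0},{"linear":[0,0,0],"roll":0}]'
```

```text
t: 4.83
eef_pos: [0.5185, -0.0577, 0.0949]
orientation: [-3.14, -0.032, 1.351]
wrist_force: [0.3, 0.6, 0.8]
grip_width: -0.0001
t: 5.08
eef_pos: [0.5175, -0.0573, 0.0915]
orientation: [-3.139, -0.032, 1.351]
wrist_force: [-0.4, -0.4, 0.2]
grip_width: 0.0
t: 5.33
eef_pos: [0.5176, -0.0572, 0.0895]
orientation: [-3.139, -0.032, 1.351]
wrist_force: [0.7, 0.5, 0.5]
grip_width: 0.0003
```

```bash
python3 -m inch '[{"linear":[0,0,1],"roll":0},{"linear":[0,0,0],"roll":0}]'
python3 -m inch '[{"linear":[0,0,-35],"roll":0},{"linear":[0,-20,-15],"roll":0},{"linear":[-20,-20,0],"roll":0},{"linear":[0,0,0],"roll":0},{"linear":[0,0,0],"roll":0}]'
python3 - <<'E'
from h import *
me();c=shot('wrist');P=cloud(c);y=-.2187;k,s=np.cos(y),np.sin(y)
d=P[...,:2]-(.5966,.0262);X=1e3*(k*d[...,0]+s*d[...,1]);Y=1e3*(-s*d[...,0]+k*d[...,1]);Z=1e3*P[...,2]
for x in range(-72,-16,4):
    m=(abs(X-x)<2)&(abs(Y+98)<8)&(c['depth']>0);print(x,m.sum(),np.median(Z[m]).round(1))
i=c['img'][:,:,::-1];cv2.imwrite('pics/w4.png',i)
E
```

```text
t: 5.5
eef_pos: [0.5179, -0.0573, 0.0892]
orientation: [-3.14, -0.032, 1.351]
wrist_force: [-2.7, 0.1, 6.4]
grip_width: -0.0001
t: 5.92
eef_pos: [0.4737, -0.07, 0.1382]
orientation: [-3.14, -0.032, 1.35]
wrist_force: [0.7, -0.8, 0.0]
grip_width: -0.0
t 5.9167 meter-frame mm [ -99.1 -120.5  138.2] rpy [-3.1399 -0.0324  1.35  ] F [ 0.68 -0.77  0.03] w -8.100578234945364e-06
-72 114 85.7
-68 127 87.7
-64 129 88.4
-60 126 89.2
-56 123 89.6
-52 124 90.0
-48 127 90.6
-44 133 91.7
-40 131 92.7
-36 143 94.0
-32 110 95.1
-28 58 87.7
-24 94 87.7
-20 116 85.6
```

View pics/w4.png

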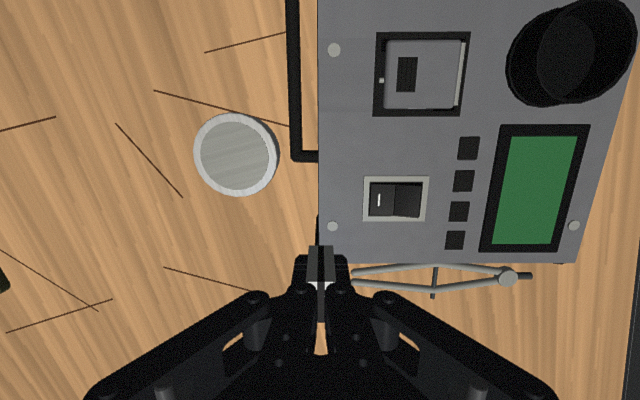

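The rocker is off: its near end measures 88–89 mm and its far end 95 mm. Now across to the hatch pad, tool +198, +72.

```bash
python3 -m inch '[{"linear":[30,0,0],"roll":0},{"linear":[30,0,0],"roll":0},{"linear":[30,0,0],"roll":0},{"linear":[30,0,0],"roll":0},{"linear":[30,20,0],"roll":0}]'
python3 -m inch '[{"linear":[24,26,0],"roll":0},{"linear":[24,26,0],"roll":0},{"linear":[0,0,15],"roll":0},{"linear":[0,0,0],"roll":0},{"linear":[0,0,0],"roll":0}]'
python3 - <<'E'
from h import *
me();c=shot('wrist');P=cloud(c);y=-.2187;k,s=np.cos(y),np.sin(y)
i=c['img'][:,:,::-1];cv2.imwrite('pics/w5.png',i)
o=ctrl.get_obs();print(o['joints'].round(3))
E
```

```text
t: 6.38
eef_pos: [0.5239, 0.0743, 0.1422]
orientation: [-3.135, -0.032, 1.352]
wrist_force: [0.0, -1.5, 0.6]
grip_width: -0.0001
t: 6.8
eef_pos: [0.587, 0.1087, 0.1276]
orientation: [-3.136, -0.031, 1.352]
wrist_force: [-0.2, -1.0, 0.6]
grip_width: 0.0001
t 6.8 meter-frame mm [-27.2  78.4 127.6] rpy [-3.136  -0.0309  1.3519] F [-0.25 -1.    0.62] w 5.1148160841509835e-05
[ 0.166  0.434 -0.153  0.976  0.031  1.956]
```

View pics/w5.png

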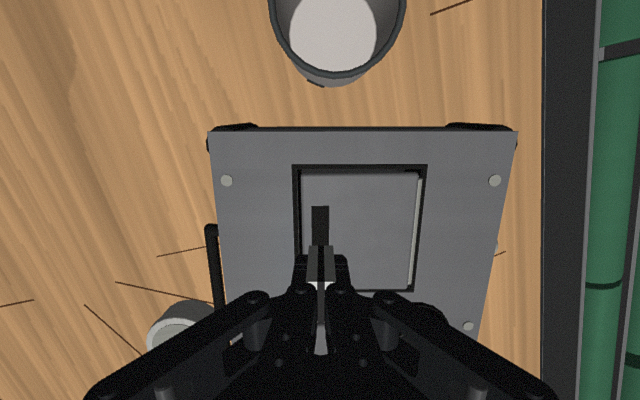

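The tip sits on the pad's centre line (column 320). Going down to the pad in steps.

```bash
python3 -m inch '[{"linear":[0,0,20],"roll":0},{"linear":[0,0,12],"roll":0},{"linear":[0,0,0],"roll":0},{"linear":[0,0,0],"roll":0}]'
python3 -m inch '[{"linear":[0,0,3],"roll":0},{"linear":[0,0,2],"roll":0},{"linear":[0,0,0],"roll":0}]'
python3 -m inch '[{"linear":[0,0,1.5],"roll":0},{"linear":[0,0,1.5],"roll":0},{"linear":[0,0,0],"roll":0}]'
```

```text
t: 7.18
eef_pos: [0.5869, 0.1087, 0.0974]
orientation: [-3.138, -0.032, 1.35]
wrist_force: [0.8, -1.1, 0.4]
grip_width: 0.0003
t: 7.43
eef_pos: [0.5883, 0.1093, 0.0929]
orientation: [-3.14, -0.033, 1.351]
wrist_force: [0.1, 0.3, 0.6]
grip_width: -0.0
t: 7.68
eef_pos: [0.5884, 0.1095, 0.0897]
orientation: [-3.14, -0.032, 1.351]
wrist_force: [0.6, -0.2, 1.8]
grip_width: 0.0002
```

```bash
python3 -m inch '[{"linear":[0,0,1.5],"roll":0},{"linear":[0,0,1],"roll":0},{"linear":[0,0,0],"roll":0}]'
python3 -m inch '[{"linear":[0,0,1.5],"roll":0},{"linear":[0,0,0],"roll":0},{"linear":[0,0,0],"roll":0}]'
```

```text
t: 7.93
eef_pos: [0.5884, 0.1095, 0.0872]
orientation: [-3.14, -0.032, 1.351]
wrist_force: [0.2, 0.1, 2.5]
grip_width: -0.0002
t: 8.18
eef_pos: [0.5884, 0.1096, 0.0862]
orientation: [-3.141, -0.032, 1.351]
wrist_force: [-1.1, -1.2, 7.4]
grip_width: 0.0001
```

The force rose to 7.4 N, so the hatch is at its stop and past the latch point. Now a fast retreat, up and back toward the robot.

```bash
python3 -m inch '[{"linear":[0,-5,-40],"roll":0},{"linear":[0,-30,-30],"roll":0},{"linear":[0,-40,-10],"roll":0},{"linear":[0,-40,-5],"roll":0},{"linear":[0,-30,0],"roll":0}]'
python3 -m inch '[{"linear":[0,0,0],"roll":0},{"linear":[0,0,0],"roll":0},{"linear":[0,0,0],"roll":0},{"linear":[0,0,0],"roll":0},{"linear":[0,0,0],"roll":0}]'
for i in 1 2 3 4 5; do python3 -m inch '[{"linear":[0,0,0],"roll":0},{"linear":[0,0,0],"roll":0},{"linear":[0,0,0],"roll":0},{"linear":[0,0,0],"roll":0},{"linear":[0,0,0],"roll":0}]' >/dev/null; done
python3 - <<'E'
from h import *
me()
c=shot('scene');i=c['img'][120:310,130:420,::-1];cv2.imwrite('pics/s6.png',cv2.resize(i,None,fx=2.7,fy=2.7))
P=cloud(shot('top'));y=-.2187;k,s=np.cos(y),np.sin(y);d=P[...,:2]-(.5966,.0262);X=1e3*(k*d[...,0]+s*d[...,1]);Y=1e3*(-s*d[...,0]+k*d[...,1])
m=(X>0)&(X<80)&(abs(Y-80)<30);print('hatch top z',P[...,2][m].max())
E
```

```text
t: 8.6
eef_pos: [0.4444, 0.1388, 0.171]
orientation: [-3.14, -0.033, 1.351]
wrist_force: [-1.0, 0.2, 0.6]
grip_width: 0.0
t: 9.02
eef_pos: [0.4479, 0.1384, 0.1699]
orientation: [-3.14, -0.032, 1.35]
wrist_force: [0.4, -0.2, 0.5]
grip_width: -0.0
t 11.1 meter-frame mm [-170.7   77.   170.1] rpy [-3.1395 -0.0323  1.3511] F [ 0.24 -1.03  0.08] w -9.566350441853768e-05
hatch top z 0.16560111376967912
```

View pics/s6.png

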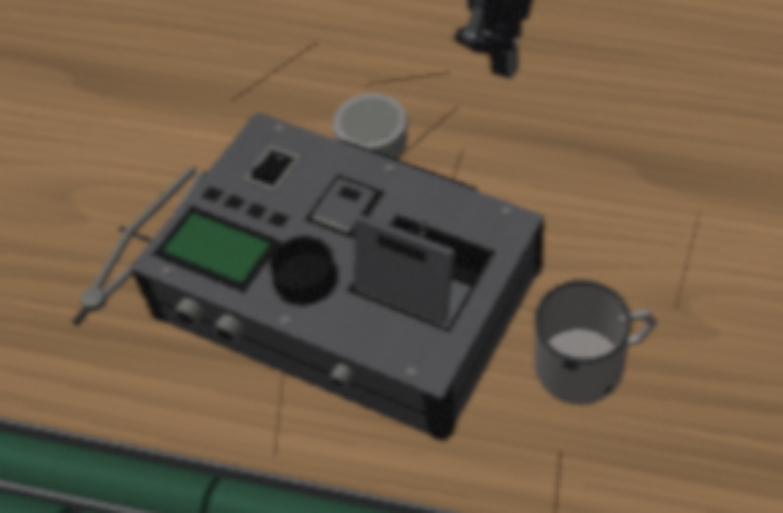

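The hatch stands open around (405,275) in the crop, with its top at 165.6 mm, and the hand is clear. The fuse door at (345,205) is shut, and the end cap and the other bystanders near the meter look unmoved. I'll wait another 1.25 s, check again and hand in.

```bash
for i in 1 2 3; do python3 -m inch '[{"linear":[0,0,0],"roll":0},{"linear":[0,0,0],"roll":0},{"linear":[0,0,0],"roll":0},{"linear":[0,0,0],"roll":0},{"linear":[0,0,0],"roll":0}]' | head -1; done
python3 - <<'E'
from h import *
P=cloud(shot('top'));y=-.2187;k,s=np.cos(y),np.sin(y);d=P[...,:2]-(.5966,.0262);X=1e3*(k*d[...,0]+s*d[...,1]);Y=1e3*(-s*d[...,0]+k*d[...,1])
m=(X>0)&(X<80)&(abs(Y-80)<30);print('hatch top z',P[...,2][m].max())
for a,b in((-61,-50),(-40,-29)):
    m=(X>a)&(X<b)&(abs(Y+97)<8);print('rocker',a,b,np.median(P[...,2][m]))
m=(X>-55)&(X<-15)&(abs(Y+15)<17);print('fuse door',np.median(P[...,2][m]),P[...,2][m].max())
ctrl.hand_in()
E
```

```text
t: 11.62
t: 12.03
t: 12.45
hatch top z 0.16199410250544644
rocker -61 -50 0.08746503987718368
rocker -40 -29 0.09140774221958337
  return _methods._mean(a, axis=axis, dtype=dtype,
  ret = ret.dtype.type(ret / rcount)
Traceback (most recent call last):
ValueError: zero-size array to reduction operation maximum which has no identity
```

The script stopped at the fuse-door check because the raised arm most likely blocks that spot in the top view. The scene picture already showed the door flat and shut, so I'm handing in.

```bash
python3 - <<'E'
from h import *
print(ctrl.hand_in())
E
```

```text
the job is handed in; nothing more can be done
None
```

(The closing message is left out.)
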